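# Close the cold solder pot

### The arm

A 6-joint arm with a two-finger parallel gripper is mounted at the origin on the work surface. World frame = base frame: x ahead of the robot, y to its left, z up, the work surface at z = 0. Lengths are in m, angles in rad, forces in N, time in s.
With the tool pointing down it reaches from about 0.25 to 0.775 m from the base axis. Payload 4 kg.
Tool frame: the origin (TCP) lies at the very end of the fingers, on their centre line; the grasp point (between the pads) lies 19 mm behind it (robot.pinch_z is the distance from the TCP to the grasp point, in m); z points along the fingers, y is the line along which they close (so a half turn about z gives the same grasp; the last joint's range is limited). The gripper opens to 94 mm and grips with 3 to 60 N. Pads are 16 mm wide; open, the fingers measure 119 mm over their backs; the gripper's body (75 mm by 177 mm) begins 78 mm behind the grasp point.
Start: joints at [1.019, 0.087, 1.371, -0, 1.684, -0.103], TCP at [0.239, 0.496, 0.206] pointing down, gripper open.
Joint ranges: [-3.1, 3.1], [-0.76, 2.03], [0.27, 2.55], [-1.08, 4.22], [0.17, 2.65], [-2.57, 2.57]. Speed limits (rad/s): [2.79, 2.79, 3.14, 3.14, 3.14, 3.14].

### API

Orientations are given as [roll, pitch, yaw] about the fixed x, y, z axes, in that order (R = Rz(yaw) Ry(pitch) Rx(roll)).
In Python, from bench import robot gives the robot as it stands.
- The arm moves only by the tool arm_command, never from a script. Its argument "targets" is one flat list of numbers, 7 for each row, row after row: the turn, a rotation vector about the tool's x, y, z in degrees, then the shift along the tool's x, y, z in mm, then the closure, from -1 (fully open) to 1 (shut). In form: [ax, ay, az, x, y, z, hand, ax, ay, az, x, y, z, hand, ...]. A call has 1 to 20 rows; each row is the pose to reach, as a shift and turn from the pose commanded when the call began, along the tool's axes at that moment; what a row does not reach only later rows make up. A row lasts 1/10 s, in which the tool goes at most 50 mm and 8.59 degrees, less where a joint would pass 70% of its speed; a pose out of reach is approached as far as the arm can. A call with a gripper value outside its range is refused whole. The fingers move at their own pace and stop on an object; the grip force is fixed at half the most. Time passes only in rows, so rows that repeat a pose let the fingers close. It gives the time, the measured TCP pose, the force, the opening and the grip force at its end, in the units of the state.
- robot.get_obs(): the state, without advancing time (a new reading comes with each control period).
- robot.snapshot(name): name is "side" or "top" or "wrist"; returns a dict with "color" (400x640x3 uint8, red, green, blue), "range_z" (400x640 float32, m along the optical axis (not along the pixel's ray), 0 where there is no reading), "fx", "fy", "cx", "cy" (pixels), "T" (4x4, takes a point from camera to world coordinates); the wrist camera has in their place "T_tool_cam" (4x4, takes a point from camera to tool coordinates, whose origin is the TCP and whose axes are the flange's). Camera axes: x right, y down, z forward; pixel columns grow to the right and rows downward; lengths in m; the calibration is good to about 2 mm. The wrist camera is an equidistant fisheye: a pixel r from the principal point sees the ray r / f radians off the axis. A picture is of the moment at which its call begins: read the wrist's pose just before it.
- robot.close_job(): hands the job in; it is judged then, once.
The state is a dict: "time": time; "joint_positions": joint angles; "qvel": joint speeds; "joint_torque": joint torques, N m; "tool_pos": TCP position; "ee_rot": TCP orientation; "wrist_force": force on the tool from outside, world axes, zero at the start; "wrist_torque": the same for the moment, N m; "width": finger opening in m; "finger_force": force on a finger pad.
Only numpy, scipy, OpenCV 4.12 (cv2) and the standard library are available. Lean on these libraries where they do the work, as an engineer would, in place of code of your own. Each camera call takes 0.05 s, during which the arm holds its last target. There are 200 camera calls.

### The job

Close the cold solder pot: set its cover on the rim and turn it until its lugs drop into the rim's notches and it sits fully home and level, then lower the red-tipped hold-down lever onto it. Leave the spool, the cup and the tin standing where they are.

Things in the scene. Friction and masses are not known exactly. Their poses are not given: they have to be found in the camera images.
- cover_knob (a point): Centre of the loose cover's black round knob (30 mm diameter, 32 mm tall), half-way up; z up along its axis. The cover (about 0.2 kg) lies on the bench right way up, its lowest face 38 mm below this point. Between knob and disc is a neck of 16 mm diameter, 8 mm tall.
- cover_disc (a point): Centre of the top face of the cover's copper-coloured disc (108 mm diameter, 4 mm thick), 24 mm below the knob's centre. Under the disc: a plug of 77 mm diameter, 10 mm deep, tapered to 68 mm at its foot, and on the plug's side, against the disc, four lugs along this point's +x, -x, +y, -y: 9 mm wide, 5 mm tall, reaching 49.5 mm from the axis.
- pot_rim (a point): Centre of the pot's mouth at the rim's top, 102 mm above the bench; axes turn with the fixed housing. The rim is a steel ring, 82 mm inside (2.5 mm play round the plug), 102 mm outside. Lugs on top of the rim: knob centre 33 mm above this point, cover free to turn. Lugs in the notches: disc lies on the rim, knob centre 28 mm above this point.
- pot: Fixed solder pot, a blue drum; origin on the bench under the mouth's axis. Its rim has four notches, 90 degrees apart, 13 mm wide, 6 mm deep. The rim is clamped at another angle each time, which no reading gives: find the notches by feel (turn the cover under light pressure, at most a quarter turn; it can drop over some 5 degrees of turn) or by sight.
- lever (a joint): Hold-down lever's angle in rad: 0 = level, its rubber pad lying on the seated cover; 1.57 = upright. It starts raised; stiff pivot (0.05 N m), stays where it is left. Range -0.05 to 1.6.
- lever_hinge (a point): The lever's pivot, on a grey head beside the pot, 90 mm from the mouth's axis (along +y of pot_rim) and 12 mm above the rim's top. The lever swings in the upright plane through this point and the mouth's axis; lowering brings its tip towards the mouth's axis and down.
- lever_tip (a point): Free end of the lever, 58 mm from the pivot, in the middle of its thickness; the lever is a steel bar 14 mm wide and 6 mm thick, with a red 20 mm wide, 16 mm long, 7 mm thick end.
- spool: Bystander: steel solder spool, 52 mm diameter, 44 mm tall, standing; origin at the centre of its underside.
- cup: Bystander: clear plastic cup, 66 mm across, 65 mm tall, standing; origin at the centre of its underside.
- tin: Bystander: small round jar with yellow cap, 56 mm diameter, 40 mm tall, standing; origin at the centre of its underside.

How it is judged:
By the outcome, as a careful person would: the job done as asked, in the order asked, and still so for the second after the job is handed in, with the robot touching nothing.
It also fails if it takes over 69 s, if anything falls off the work surface, if the arm or the gripper's body presses on something with over 40 N, if the wrist force passes 120 N, or if a joint passes its speed limit or range.

## Working session

There is one attempt and no reset: what is moved stays moved. The work goes in short steps, Python scripts to look and compute and a tool call to move; the robot and the scene stay as the last step left them, time stands still between calls to the robot, and variables do not carry over. Pictures are saved under pics/ and viewed, at most 10 in all, crops included, and the job is handed in when it is done.

Besides the shell and the picture viewer there is one more tool, called after "Call:" as name(argument=value, ...), one argument or row to a line, values as JSON. arm_command: Moves the arm, as the interface text tells. Its arguments: {"type":"object","properties":{"targets":{"type":"array"}},"required":["targets"]}

```bash
mkdir -p pics; cat > h.py <<'E'
import numpy as np, cv2
from bench import robot
from scipy.spatial.transform import Rotation as R
def snap(n):
    s=robot.snapshot(n); return s
def save(s,f): cv2.imwrite('pics/'+f, s['color'][:,:,::-1])
def cloud(s):
    z=s['range_z']; v,u=np.mgrid[:400,:640]
    P=np.stack([(u-s['cx'])/s['fx']*z,(v-s['cy'])/s['fy']*z,z],-1)
    return P@s['T'][:3,:3].T+s['T'][:3,3]
E
python3 - <<'E'
from h import *
o=robot.get_obs(); print(o)
t=snap('top'); s=snap('side')
save(t,'top.png'); save(s,'side.png')
np.savez('t.npz',**t); np.savez('s.npz',**s)
print(t['T'],t['fx'],s['T'],s['fx'])
E
```

```text
{'time': 0.0, 'joint_positions': array([ 1.01890639e+00,  8.79417319e-02,  1.37222864e+00, -1.84774559e-05,
        1.68357573e+00, -1.03101260e-01]), 'qvel': array([ 0.00127362, -0.00166773, -0.00024984, -0.00021704,  0.00067959,
       -0.00068169]), 'joint_torque': array([-4.06255663e-05, -3.40173733e+01, -3.02430582e+01,  7.17505161e-02,
        3.27609479e-02, -1.97909148e-04]), 'tool_pos': array([0.23835922, 0.49507161, 0.20432441]), 'ee_rot': array([-3.13944875e+00, -2.03362893e-04,  2.69280169e+00]), 'wrist_force': array([ 0.46385168, -0.28949465,  0.74003537]), 'wrist_torque': array([ 0.04171861,  0.02285031, -0.00856361]), 'finger_force': 0.0, 'width': 0.09381365231560605}
[[-0.01620152 -0.98927048  0.14519442  0.42657887]
 [-0.99986191  0.01549271 -0.00601127  0.05272954]
 [ 0.00369732 -0.14527176 -0.98938488  0.90446472]
 [ 0.          0.          0.          1.        ]] 436.67684369678886 [[-0.99493321 -0.06616837  0.07569448  0.48866439]
 [-0.09893264  0.77836222 -0.61997144  0.57986137]
 [-0.01789522 -0.62431883 -0.78096463  0.77531053]
 [ 0.          0.          0.          1.        ]] 424.47778813756844
```

View pics/top.png

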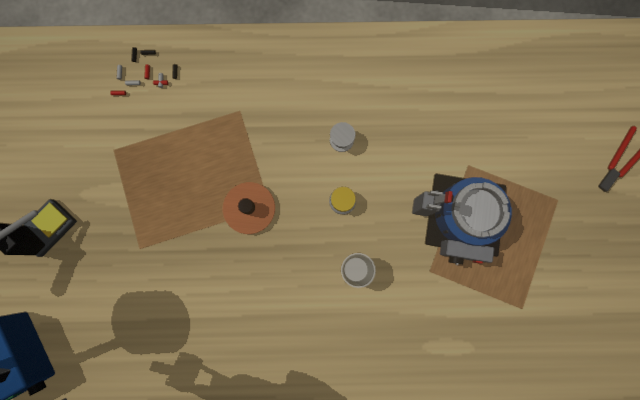

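View pics/side.png

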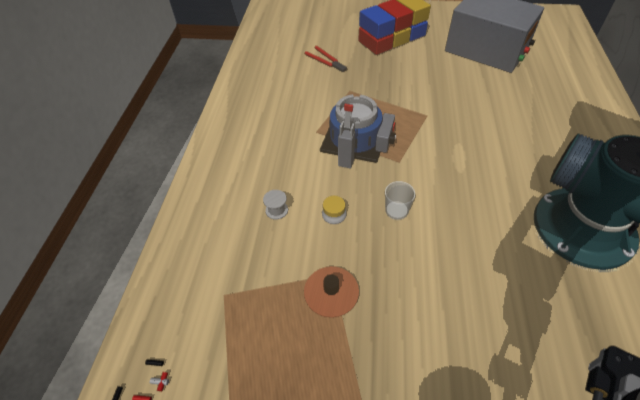

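The top view shows the cover at (248,207), the pot mouth at about (484,211), the upright lever's red end at (449,197), and the spool, tin and cup at (343,137), (343,200) and (358,270). The side view agrees, with the pot at (357,120) and the cover at (331,290).

```bash
cat >> h.py <<'E'
def ray(s,u,v,h):
    d=s['T'][:3,:3]@np.array([(u-s['cx'])/s['fx'],(v-s['cy'])/s['fy'],1]); o=s['T'][:3,3]
    return (o+d*(h-o[2])/d[2])[:2]
def blob(m):
    n,l,st,c=cv2.connectedComponentsWithStats(m.astype(np.uint8)); i=1+np.argmax(st[1:,4]); return l==i,c[i],st[i]
E
python3 - <<'E'
from h import *
t=dict(np.load('t.npz')); s=dict(np.load('s.npz'))
for n,k in (('top',t),('side',s)):
    hsv=cv2.cvtColor(k['color'],cv2.COLOR_RGB2HSV); H,S,V=hsv[...,0],hsv[...,1],hsv[...,2]
    P=cloud(k)
    m=(H<12)&(S>140)&(V>90)
    b,c,st=blob(m); 
    cn=max(cv2.findContours(b.astype(np.uint8),0,2)[0],key=len); e=cv2.fitEllipse(cv2.convexHull(cn))
    print(n,'disc',e,ray(k,*e[0],.014), st)
    x0,y0,w,h=st[:4]; kn=np.zeros_like(b); kn[y0-10:y0+h,x0:x0+w]=V[y0-10:y0+h,x0:x0+w]<60
    b2,c2,s2=blob(kn); print('knob',c2,s2,ray(k,*c2,.045))
    # rim by depth
    r=(np.abs(P[...,2]-.102)<.007)&(k['range_z']>0)&(P[...,1]<-.1)&(S<70)
    b,c,st=blob(r); print('rim',st,c)
    cn=max(cv2.findContours(b.astype(np.uint8),0,2)[0],key=len); e=cv2.fitEllipse(cv2.convexHull(cn)); print(e,ray(k,*e[0],.102))
    g=(P[...,2]>.125)&(P[...,1]<-.1)&(P[...,1]>-.6)&(P[...,0]>.2)
    print('high',[ (np.round(P[g&(np.abs(P[...,2]-z)<.008)].mean(0),3),(g&(np.abs(P[...,2]-z)<.008)).sum()) for z in (.115,.125,.14,.155,.17,.18)])
    red=((H<8)|(H>172))&(S>140)&(V>70)&(P[...,2]>.1); 
    if red.any(): b,c,st=blob(red); print('red',st,c,np.median(P[b],0))
    for nm,z in(('a',.042),):
        q=(P[...,2]>.03)&(P[...,2]<.075)&(P[...,1]<.07)&(P[...,1]>-.13)&(P[...,0]>.2)&(P[...,0]<.65)
        nn,l,stt,cc=cv2.connectedComponentsWithStats(q.astype(np.uint8))
        for i in range(1,nn):
            if stt[i,4]>40: print('by',cc[i],np.round(np.median(P[l==i],0),3))
k=t['color'][165:260,400:530]
cv2.imwrite('pics/pot.png',cv2.resize(k[:,:,::-1],None,fx=6,fy=6,interpolation=2)[:600,:800])
E
```

```text
top disc ((248.5808563232422, 207.79568481445312), (50.150909423828125, 51.30306625366211), 55.41237258911133) [0.53263834 0.20598575] [ 224  183   51   51 1640]
knob [246.4973545  206.21164021] [239 199  16  15 189] [0.53216862 0.20480303]
rim [453 182  57  55 889] [481.59617548 209.22497188]
((481.230224609375, 209.03504943847656), (54.031585693359375, 56.715057373046875), 120.03041076660156) [ 0.51306093 -0.23946652]
high [(array([nan, nan, nan]), np.int64(0)), (array([ 0.531, -0.151,  0.127]), np.int64(30)), (array([ 0.528, -0.154,  0.14 ]), np.int64(36)), (array([ 0.529, -0.157,  0.155]), np.int64(34)), (array([ 0.528, -0.16 ,  0.17 ]), np.int64(81)), (array([ 0.528, -0.16 ,  0.173]), np.int64(36))]
red [445 191   7  12  68] [448.22058824 196.75      ] [ 0.52692952 -0.1594796   0.17210224]
by [342.50416667 198.53958333] [0.545 0.015 0.04 ]
by [359.3015873 270.4973545] [ 0.402 -0.018  0.061]
side disc ((330.72802734375, 292.3431091308594), (47.58306121826172, 53.01228713989258), 91.45608520507812) [0.5330046  0.20962281] [ 305  269   53   48 1467]
knob [330.61417323 287.20472441] [325 281  13  13 127] [0.53240623 0.21423558]
rim [336  94  41  31 457] [356.69146608 107.93435449]
((355.8810729980469, 108.70621490478516), (30.456499099731445, 42.40325927734375), 91.33158874511719) [ 0.51271605 -0.23720956]
high [(array([nan, nan, nan]), np.int64(0)), (array([ 0.529, -0.152,  0.127]), np.int64(45)), (array([ 0.528, -0.155,  0.14 ]), np.int64(39)), (array([ 0.528, -0.158,  0.155]), np.int64(42)), (array([ 0.528, -0.16 ,  0.17 ]), np.int64(58)), (array([ 0.528, -0.162,  0.174]), np.int64(27))]
red [379   0  34  21 381] [396.02099738   9.16010499] [ 0.41614056 -0.70773545  0.11143613]
by [398.91969697 195.93333333] [ 0.404 -0.023  0.053]
by [333.54761905 205.32539683] [0.545 0.017 0.042]<stdin>:17: RuntimeWarning: Mean of empty slice.
  ret = um.true_divide(
```

View pics/pot.png

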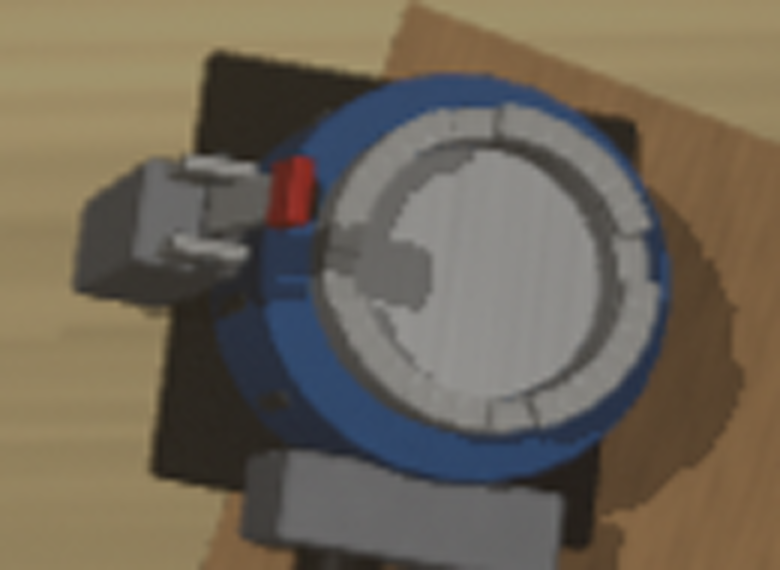

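The crop shows the notches at about right (632,259), top (474,123) and bottom (513,413). The red lever end is left of the rim at (292,190). The lugs can't be seen under the disc, so I'll find the notches by feel. First, move above the cover.

Call:
arm_command(
  targets=[0, 0, 0, -390, -132, 60, -1, 0, 0, 0, -390, -132, 86, -1, 0, 0, 0, -390, -132, 86, -1, 0, 0, 0, -390, -132, 86, -1, 0, 0, 0, -390, -132, 86, -1, 0, 0, 0, -390, -132, 86, -1, 0, 0, 0, -390, -132, 86, -1, 0, 0, 0, -390, -132, 86, -1, 0, 0, 0, -390, -132, 86, -1, 0, 0, 0, -390, -132, 86, -1, 0, 0, 0, -390, -132, 86, -1, 0, 0, 0, -390, -132, 86, -1, 0, 0, 0, -390, -132, 86, -1],
)

```text
time: 1.4
tool_pos: [0.5321, 0.2087, 0.1201]
ee_rot: [3.141, 0.0, 2.695]
wrist_force: [-0.0, 0.2, -0.2]
width: 0.0942
finger_force: 0.0
```

```bash
cat >> h.py <<'E'
def wray(w,o,u,v,h):
    x,y=u-w['cx'],v-w['cy']; r=np.hypot(x,y); th=r/w['fx']
    d=np.array([np.sin(th)*x/r,np.sin(th)*y/r,np.cos(th)]) if r>0 else np.array([0,0,1.])
    Rt=R.from_euler('xyz',o['ee_rot']).as_matrix(); T=w['T_tool_cam']
    d=Rt@T[:3,:3]@d; c=o['tool_pos']+Rt@T[:3,3]
    return (c+d*(h-c[2])/d[2])[:2]
E
python3 - <<'E'
from h import *
o=robot.get_obs(); print({k:np.round(v,4) for k,v in o.items()})
w=snap('wrist'); save(w,'w1.png')
hsv=cv2.cvtColor(w['color'],cv2.COLOR_RGB2HSV); H,S,V=hsv[...,0],hsv[...,1],hsv[...,2]
b,c,st=blob((H<12)&(S>140)&(V>90)); cn=max(cv2.findContours(b.astype(np.uint8),0,2)[0],key=len)
p=np.array([wray(w,o,*q[0],.014) for q in cv2.convexHull(cn)]); 
print(st,cv2.minEnclosingCircle((p*1000).astype(np.float32)))
print(w['T_tool_cam'],w['fx'])
E
```

```text
{'time': np.float64(1.4), 'joint_positions': array([ 2.7430e-01,  1.6580e-01,  1.4534e+00,  4.0000e-04,  1.5216e+00,
       -8.4970e-01]), 'qvel': array([-0.0006, -0.0009, -0.0029, -0.0019, -0.0014, -0.0023]), 'joint_torque': array([-2.69400e-01, -3.62371e+01, -2.93194e+01,  2.38000e-02,
        6.17000e-02,  2.00000e-03]), 'tool_pos': array([0.5321, 0.2087, 0.1201]), 'ee_rot': array([3.1408e+00, 4.0000e-04, 2.6948e+00]), 'wrist_force': array([-0.047 ,  0.2016, -0.2351]), 'wrist_torque': array([-0.0047,  0.0167, -0.0182]), 'finger_force': np.float64(0.0), 'width': np.float64(0.0942)}
[ 14 359  23  27 210] ((611.0428466796875, -618.5680541992188), 56.001068115234375)
[[-3.96114716e-04 -9.60792876e-01 -2.77266824e-01  8.10986772e-02]
 [ 9.99999611e-01 -5.99123426e-04  6.47459208e-04 -4.66860390e-04]
 [-7.88191244e-04 -2.77266460e-01  9.60792740e-01 -1.78267875e-01]
 [ 0.00000000e+00  0.00000000e+00  0.00000000e+00  1.00000000e+00]] 309.70691628693146
```

View pics/w1.png

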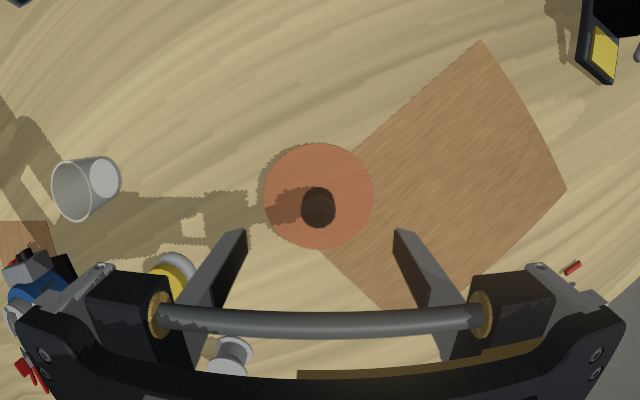

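The wrist view shows the disc spanning columns 263–374 and rows 143–250, with the knob near (318,208) and well between the fingers.

```bash
python3 - <<'E'
from h import *
o=robot.get_obs(); w=dict(robot.snapshot('wrist'))
for px in ((263,196),(374,196),(319,143),(319,250)): print(wray(w,o,*px,.014))
print(wray(w,o,318,208,.042))
t=dict(np.load('t.npz'))
N={k:ray(t,u/6+400,v/6+165,.098) for k,u,v in (('r',632,259),('t',474,123),('b',513,413))}
print(N,(N['t']+N['b'])/2)
d=N['t']-N['b']; print(np.degrees(np.arctan2(d[1],d[0])))
c=np.array([.5125,-.2385]); 
for k in N: d=N[k]-c; print(k,np.degrees(np.arctan2(d[1],d[0])),np.hypot(*d))
E
```

```text
[0.50804182 0.15928703]
[0.55438774 0.25581873]
[0.48581497 0.22990637]
[0.58280233 0.18331979]
[0.53368977 0.20597206]
{'r': array([ 0.51440722, -0.28594563]), 't': array([ 0.55790157, -0.23975426]), 'b': array([ 0.46739187, -0.24568099])} [ 0.51264672 -0.24271762]
3.746477374127674
r -87.69806909535924 0.04748395244624589
t -1.582440725383486 0.04541888671605351
b -170.95470426092476 0.04567614471260876
```

Call:
arm_command(
  targets=[0, 0, 0, 0, 0, 40, -1, 0, 0, 0, 0, 0, 75, -1, 0, 0, 0, 0, 0, 90, -1, 0, 0, 0, 0, 0, 98, -1, 0, 0, 0, 0, 0, 98, -1, 0, 0, 0, 0, 0, 98, 0, 0, 0, 0, 0, 0, 98, 1, 0, 0, 0, 0, 0, 98, 1, 0, 0, 0, 0, 0, 98, 1, 0, 0, 0, 0, 0, 98, 1, 0, 0, 0, 0, 0, 98, 1, 0, 0, 0, 0, 0, 98, 1, 0, 0, 0, 0, 0, 90, 1, 0, 0, 0, 0, 0, 70, 1, 0, 0, 0, 0, 0, 30, 1, 0, 0, 0, 0, 0, -20, 1, 0, 0, 0, 0, 0, -70, 1, 0, 0, 0, 0, 0, -100, 1, 0, 0, 0, 0, 0, -110, 1, 0, 0, 0, 0, 0, -110, 1],
)

```text
time: 3.5
tool_pos: [0.5332, 0.2076, 0.2308]
ee_rot: [3.14, 0.002, 2.693]
wrist_force: [0.5, 0.5, -1.1]
width: 0.0294
finger_force: 30.0
```

```bash
python3 - <<'E'
from h import *
o=robot.get_obs(); print({k:np.round(v,4) for k,v in o.items()})
w=snap('wrist'); s=snap('side'); 
cv2.imwrite('pics/lift.png',np.hstack([w['color'],s['color'][100:300,160:480].repeat(2,0)[:400,:]])[:,:800,::-1])
E
```

```text
{'time': np.float64(3.5), 'joint_positions': array([ 2.7210e-01,  1.3150e-01,  1.2725e+00,  1.0000e-04,  1.7349e+00,
       -8.4990e-01]), 'qvel': array([-0.0004,  0.0326,  0.0749, -0.0019, -0.0156, -0.0004]), 'joint_torque': array([ 9.40000e-03, -3.81910e+01, -3.24059e+01,  3.32000e-02,
        1.59600e-01, -2.00000e-04]), 'tool_pos': array([0.5332, 0.2076, 0.2308]), 'ee_rot': array([3.1397e+00, 2.0000e-03, 2.6928e+00]), 'wrist_force': array([ 0.5202,  0.5418, -1.0705]), 'wrist_torque': array([-0.0229,  0.0341, -0.0178]), 'finger_force': np.float64(29.9704), 'width': np.float64(0.0294)}
```

Call:
arm_command(
  targets=[0, 0, 0, -9, -20, 0, 1, 0, 0, 0, -26, -60, 0, 1, 0, 0, 0, -43, -100, 0, 1, 0, 0, 0, -60, -140, 0, 1, 0, 0, 0, -77, -180, 0, 1, 0, 0, 0, -94, -220, 0, 1, 0, 0, 0, -111, -260, 0, 1, 0, 0, 0, -128, -300, 0, 1, 0, 0, 0, -145, -340, 0, 1, 0, 0, 0, -160, -375, 0, 1, 0, 0, 0, -170, -398, 0, 1, 0, 0, 0, -176, -412, 0, 1, 0, 0, 0, -176, -412, 0, 1, 0, 0, 0, -176, -412, 0, 1, 0, 0, 0, -176, -412, 0, 1],
)

```text
time: 5.1
tool_pos: [0.5127, -0.2386, 0.2291]
ee_rot: [3.141, -0.001, 2.695]
wrist_force: [0.5, 0.2, -1.7]
width: 0.0293
finger_force: 30.0
```

```bash
python3 - <<'E'
from h import *
o=robot.get_obs(); print({k:np.round(v,4) for k,v in o.items()})
w=snap('wrist'); save(w,'w2.png'); np.savez('w2.npz',**w)
E
```

```text
{'time': np.float64(5.1), 'joint_positions': array([-5.3630e-01,  1.1940e-01,  1.2893e+00,  8.0000e-04,  1.7340e+00,
       -1.6600e+00]), 'qvel': array([ 0.0059, -0.0068, -0.0085, -0.0043, -0.0017, -0.0023]), 'joint_torque': array([-4.18600e-01, -3.60939e+01, -3.11446e+01, -4.43000e-02,
        6.34000e-02,  2.50000e-03]), 'tool_pos': array([ 0.5127, -0.2386,  0.2291]), 'ee_rot': array([ 3.1408e+00, -1.0000e-03,  2.6946e+00]), 'wrist_force': array([ 0.5145,  0.1888, -1.7298]), 'wrist_torque': array([ 0.0304,  0.0338, -0.0058]), 'finger_force': np.float64(29.9694), 'width': np.float64(0.0293)}
```

View pics/w2.png

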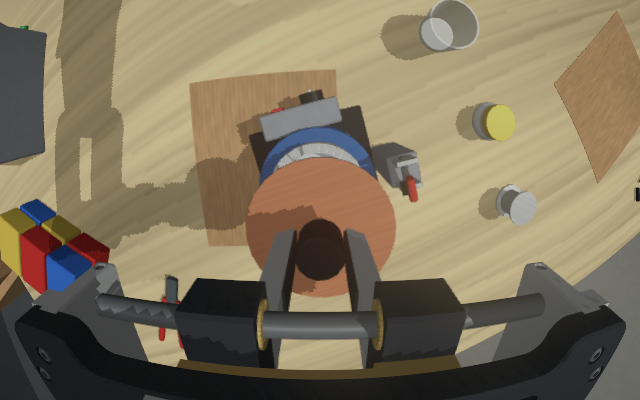

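The cover is held centred over the pot, with the disc at (320,227), the visible rim arc near (320,155) and the lever's red tip clear at (412,190). Next I lower it.

Call:
arm_command(
  targets=[0, 0, 0, 0, 0, 15, 1, 0, 0, 0, 0, 0, 40, 1, 0, 0, 0, 0, 0, 65, 1, 0, 0, 0, 0, 0, 85, 1, 0, 0, 0, 0, 0, 95, 1, 0, 0, 0, 0, 0, 100, 1, 0, 0, 0, 0, 0, 103, 1, 0, 0, 0, 0, 0, 106, 1, 0, 0, 0, 0, 0, 108, 1, 0, 0, 0, 0, 0, 110, 1, 0, 0, 0, 0, 0, 110, 1, 0, 0, 0, 0, 0, 110, 1],
)

```text
time: 6.35
tool_pos: [0.5128, -0.2388, 0.1311]
ee_rot: [3.141, 0.006, 2.694]
wrist_force: [-15.6, 10.9, 37.1]
width: 0.0286
finger_force: 30.0
```

Call:
arm_command(
  targets=[0, 0, 0, 0, 0, -10, 1, 0, 0, 0, 0, 0, -10, 1, 0, 0, 0, 0, 0, -10, 1],
)

```text
time: 6.65
tool_pos: [0.5137, -0.2403, 0.1314]
ee_rot: [3.142, 0.004, 2.693]
wrist_force: [-2.1, 0.6, 7.9]
width: 0.0297
finger_force: 30.0
```

```bash
python3 - <<'E'
from h import *
o=robot.get_obs(); print({k:np.round(v,4) for k,v in o.items()})
w=snap('wrist'); s=snap('side'); t=snap('top'); np.savez('s3.npz',**s)
a=cv2.resize(s['color'][60:180,280:440],None,fx=3.75,fy=3.75)
a2=cv2.resize(w['color'][60:340,160:480],(600,525))
cv2.imwrite('pics/d.png',cv2.resize(np.hstack([a[:450],a2[:450]]),(800,300))[:,:,::-1])
E
```

```text
{'time': np.float64(6.65), 'joint_positions': array([-5.3780e-01,  1.4780e-01,  1.4510e+00,  4.0000e-04,  1.5388e+00,
       -1.6603e+00]), 'qvel': array([-0.0006,  0.0051, -0.0054,  0.0015,  0.0069, -0.0001]), 'joint_torque': array([-3.83600e-01, -3.08729e+01, -2.56355e+01, -1.85100e-01,
       -4.23300e-01,  2.30000e-03]), 'tool_pos': array([ 0.5137, -0.2403,  0.1314]), 'ee_rot': array([3.1415, 0.004 , 2.6933]), 'wrist_force': array([-2.136 ,  0.6335,  7.9413]), 'wrist_torque': array([0.1762, 0.2359, 0.0071]), 'finger_force': np.float64(30.0025), 'width': np.float64(0.0297)}
```

View pics/d.png

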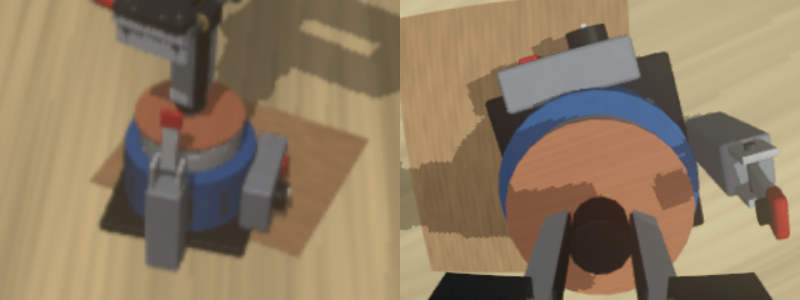

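The side crop (left) shows the disc over the rim with the gripper on its knob. The wrist crop (right) shows it roughly concentric with the drum. Contact came about 10 mm high, so I'll measure the disc's height and tilt from the depth image.

```bash
python3 - <<'E'
from h import *
for n in('side','top'):
    s=snap(n); P=cloud(s); hsv=cv2.cvtColor(s['color'],cv2.COLOR_RGB2HSV)
    m=(hsv[...,0]<12)&(hsv[...,1]>130)&(P[...,2]>.09)&(P[...,2]<.14)&(abs(P[...,1]+.24)<.08)&(abs(P[...,0]-.513)<.08)
    q=P[m]; A=np.c_[q[:,:2]-[.513,-.24],np.ones(len(q))]; c=np.linalg.lstsq(A,q[:,2],rcond=None)[0]
    print(n,len(q),c,np.std(q[:,2]-A@c),q.min(0),q.max(0))
    cn=max(cv2.findContours(m.astype(np.uint8),0,2)[0],key=len); e=cv2.fitEllipse(cv2.convexHull(cn)); print(e,ray(s,*e[0],.115))
    g=(hsv[...,1]<60)&(P[...,2]>.085)&(P[...,2]<.108)&(np.hypot(P[...,0]-.513,P[...,1]+.24)<.056); print('rimz',g.sum(),np.percentile(P[g][:,2],[5,50,95]) if g.any() else 0)
E
```

```text
side 599 [-0.00068308  0.00572216  0.11283179] 0.0012030286739187887 [ 0.46221666 -0.28123812  0.10961289] [ 0.56608123 -0.18847619  0.11628453]
((364.34466552734375, 106.82943725585938), (20.954099655151367, 29.055055618286133), 47.05100631713867) [ 0.49244194 -0.22991464]
rimz 187 [0.08631373 0.0960046  0.10417433]
top 1271 [-0.00383245  0.00363272  0.1108393 ] 0.0014617192706531694 [ 0.46271522 -0.28908972  0.10705855] [ 0.5660829  -0.18724256  0.12306932]
((480.8785095214844, 216.1305694580078), (37.786460876464844, 57.77815628051758), 106.64752960205078) [ 0.49871662 -0.23321168]
rimz 79 [0.08621784 0.09128134 0.09741903]
```

The disc is level at z ≈ 0.111–0.113, so its lugs are on the rim. The knob just sits low in the grip, so I'll re-grip about 11 mm lower before turning.

Call:
arm_command(
  targets=[0, 0, 0, 0, 0, 0, 0, 0, 0, 0, 0, 0, 0, 0, 0, 0, 0, 0, 0, 0, 0, 0, 0, 0, 0, 0, 5, 0, 0, 0, 0, 0, 0, 10, 0, 0, 0, 0, 0, 0, 11, 0, 0, 0, 0, 0, 0, 11, 0, 0, 0, 0, 0, 0, 11, 0],
)

```text
time: 7.7
tool_pos: [0.5126, -0.2402, 0.1184]
ee_rot: [3.141, -0.0, 2.693]
wrist_force: [0.0, 0.3, -0.2]
width: 0.0467
finger_force: 0.0
```

```bash
python3 - <<'E'
from h import *
o=robot.get_obs(); print(o['tool_pos'],o['wrist_force'],o['width'])
w=snap('wrist')
cv2.imwrite('pics/e.png',w['color'][:,:,::-1])
s=snap('side'); P=cloud(s); V=s['color'].max(2)
hsv=cv2.cvtColor(s['color'],cv2.COLOR_RGB2HSV)
m=(hsv[...,0]<12)&(hsv[...,1]>130)&(P[...,2]>.09)&(P[...,2]<.14)&(abs(P[...,1]+.24)<.08)&(abs(P[...,0]-.513)<.08)
q=P[m];print(len(q),q.mean(0))
E
```

```text
[ 0.51256318 -0.24016645  0.11839592] [ 0.00860895  0.30718834 -0.21597427] 0.0466819136672888
537 [ 0.50805288 -0.23035414  0.11298947]
```

View pics/e.png

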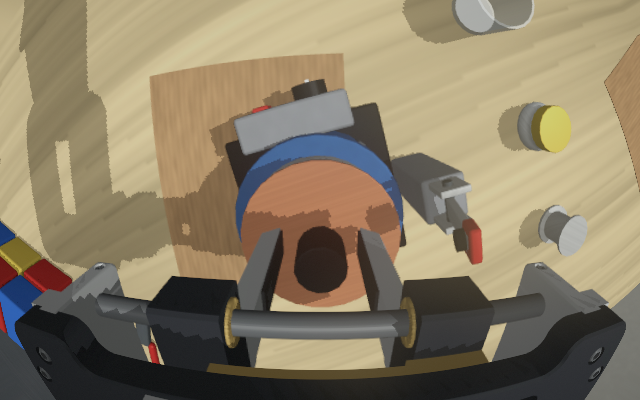

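The fingers straddle the knob at (320,257), and the cover is still centred on the rim. Now close, press lightly and turn.

Call:
arm_command(
  targets=[0, 0, 0, 0, 0, 0, 1, 0, 0, 0, 0, 0, 0, 1, 0, 0, 0, 0, 0, 0, 1, 0, 0, 0, 0, 0, 1, 1, 0, 0, 0, 0, 0, 2, 1, 0, 0, 0, 0, 0, 3, 1, 0, 0, 3, 0, 0, 3, 1, 0, 0, 6, 0, 0, 3, 1, 0, 0, 9, 0, 0, 3, 1, 0, 0, 12, 0, 0, 3, 1, 0, 0, 15, 0, 0, 3, 1, 0, 0, 15, 0, 0, 3, 1],
)

```text
time: 9.0
tool_pos: [0.514, -0.2403, 0.1186]
ee_rot: [3.14, 0.005, 2.431]
wrist_force: [-1.2, 1.0, 8.6]
width: 0.0292
finger_force: 30.0
```

```bash
cat > st.py <<'E'
from h import *
o=robot.get_obs(); print({k:np.round(o[k],4) for k in('time','tool_pos','ee_rot','wrist_force','wrist_torque','width','joint_positions')})
E
python3 st.py
```

```text
{'time': np.float64(9.0), 'tool_pos': array([ 0.514 , -0.2403,  0.1186]), 'ee_rot': array([3.1399, 0.0045, 2.4311]), 'wrist_force': array([-1.1541,  0.9771,  8.5811]), 'wrist_torque': array([0.3255, 0.2528, 0.1658]), 'width': np.float64(0.0292), 'joint_positions': array([-5.3780e-01,  1.5460e-01,  1.4692e+00,  9.0000e-04,  1.5130e+00,
       -1.3982e+00])}
```

Call:
arm_command(
  targets=[0, 0, 3, 0, 0, 0, 1, 0, 0, 6, 0, 0, 0, 1, 0, 0, 9, 0, 0, 0, 1, 0, 0, 12, 0, 0, 0, 1, 0, 0, 15, 0, 0, 0, 1, 0, 0, 18, 0, 0, 0, 1, 0, 0, 18, 0, 0, 0, 1],
)

```text
time: 9.7
tool_pos: [0.5142, -0.2405, 0.1186]
ee_rot: [3.138, 0.004, 2.117]
wrist_force: [0.6, 1.2, 8.4]
width: 0.0293
finger_force: 30.0
```

Call:
arm_command(
  targets=[0, 0, 3, 0, 0, 0, 1, 0, 0, 6, 0, 0, 0, 1, 0, 0, 9, 0, 0, 0, 1, 0, 0, 12, 0, 0, 0, 1, 0, 0, 15, 0, 0, 0, 1, 0, 0, 18, 0, 0, 0, 1, 0, 0, 18, 0, 0, 0, 1],
)

```text
time: 10.4
tool_pos: [0.5143, -0.241, 0.1186]
ee_rot: [3.137, 0.004, 1.803]
wrist_force: [1.6, 0.6, 8.2]
width: 0.0298
finger_force: 30.0
```

Call:
arm_command(
  targets=[0, 0, 3, 0, 0, 0, 1, 0, 0, 6, 0, 0, 0, 1, 0, 0, 9, 0, 0, 0, 1, 0, 0, 12, 0, 0, 0, 1, 0, 0, 15, 0, 0, 0, 1, 0, 0, 18, 0, 0, 0, 1, 0, 0, 18, 0, 0, 0, 1],
)

```text
time: 11.1
tool_pos: [0.5142, -0.2413, 0.1186]
ee_rot: [3.136, 0.003, 1.488]
wrist_force: [0.8, -0.5, 7.8]
width: 0.03
finger_force: 30.0
```

Call:
arm_command(
  targets=[0, 0, 3, 0, 0, 0, 1, 0, 0, 6, 0, 0, 0, 1, 0, 0, 9, 0, 0, 0, 1, 0, 0, 12, 0, 0, 0, 1, 0, 0, 12, 0, 0, 0, 1],
)

```text
time: 11.6
tool_pos: [0.5143, -0.241, 0.1173]
ee_rot: [3.136, 0.001, 1.279]
wrist_force: [2.3, -0.8, 4.2]
width: 0.0295
finger_force: 30.0
```

```bash
python3 st.py
```

```text
{'time': np.float64(11.6), 'tool_pos': array([ 0.5143, -0.241 ,  0.1173]), 'ee_rot': array([3.1362e+00, 1.0000e-03, 1.2791e+00]), 'wrist_force': array([ 2.2682, -0.7602,  4.2152]), 'wrist_torque': array([-0.2376, -0.5607, -0.0825]), 'width': np.float64(0.0295), 'joint_positions': array([-5.3820e-01,  1.5590e-01,  1.4704e+00,  3.0000e-04,  1.5098e+00,
       -2.4660e-01])}
```

The force and height have started to fall, so a drop is beginning. I'll press a little more with a small wiggle.

Call:
arm_command(
  targets=[0, 0, 0, 0, 0, 1, 1, 0, 0, 0, 0, 0, 2, 1, 0, 0, 1, 0, 0, 3, 1, 0, 0, 2, 0, 0, 3, 1, 0, 0, 2, 0, 0, 3, 1],
)

```text
time: 12.1
tool_pos: [0.5132, -0.24, 0.1136]
ee_rot: [3.14, -0.0, 1.247]
wrist_force: [1.7, -0.0, 7.6]
width: 0.0294
finger_force: 30.0
```

```bash
python3 st.py
```

```text
{'time': np.float64(12.1), 'tool_pos': array([ 0.5132, -0.24  ,  0.1136]), 'ee_rot': array([ 3.1399e+00, -3.0000e-04,  1.2466e+00]), 'wrist_force': array([ 1.6584, -0.0482,  7.5851]), 'wrist_torque': array([ 0.1066, -0.0712,  0.5232]), 'width': np.float64(0.0294), 'joint_positions': array([-5.3780e-01,  1.5790e-01,  1.4755e+00,  6.0000e-04,  1.5066e+00,
       -2.1370e-01])}
```

The cover dropped the full 5 mm to 0.1136, so it is seated. Release it, rise, and align the tool with the lever's plane.

Call:
arm_command(
  targets=[0, 0, -1, 0, 0, 0, 1, 0, 0, -1, 0, 0, -2, 0, 0, 0, -1, 0, 0, -3, 0, 0, 0, -1, 0, 0, -3, 0, 0, 0, -1, 0, 0, -3, 0, 0, 0, -1, 0, 0, -10, 0, 0, 0, -1, 0, 0, -30, 0, 0, 0, -2, 0, 0, -60, 0, 0, 0, -4, 0, 0, -95, 1, 0, 0, -7, 0, 0, -112, 1, 0, 0, -8, 0, 0, -115, 1, 0, 0, -8, 0, 0, -115, 1, 0, 0, -8, 0, 0, -115, 1],
)

```text
time: 13.4
tool_pos: [0.5119, -0.2398, 0.2257]
ee_rot: [-3.139, -0.001, 1.383]
wrist_force: [-0.2, 0.4, -0.1]
width: 0.0108
finger_force: 0.0
```

```bash
python3 st.py; python3 - <<'E'
from h import *
s=snap('top'); P=cloud(s); hsv=cv2.cvtColor(s['color'],cv2.COLOR_RGB2HSV)
s=snap('side'); P=cloud(s); hsv=cv2.cvtColor(s['color'],cv2.COLOR_RGB2HSV)
m=(hsv[...,0]<12)&(hsv[...,1]>130)&(P[...,2]>.09)&(P[...,2]<.14)&(abs(P[...,1]+.24)<.06)&(abs(P[...,0]-.513)<.06)
q=P[m]; A=np.c_[q[:,:2]-[.513,-.24],np.ones(len(q))]; c=np.linalg.lstsq(A,q[:,2],rcond=None)[0]; print(len(q),c)
w=snap('wrist'); o=robot.get_obs(); save(w,'f.png')
E
```

```text
{'time': np.float64(13.4), 'tool_pos': array([ 0.5119, -0.2398,  0.2257]), 'ee_rot': array([-3.1388e+00, -1.1000e-03,  1.3831e+00]), 'wrist_force': array([-0.1945,  0.3903, -0.0886]), 'wrist_torque': array([-0.0637,  0.1123, -0.0117]), 'width': np.float64(0.0108), 'joint_positions': array([-5.3840e-01,  1.2090e-01,  1.2942e+00,  1.0000e-04,  1.7295e+00,
       -3.5070e-01])}
634 [-0.00022569  0.0036724   0.107882  ]
```

View pics/f.png

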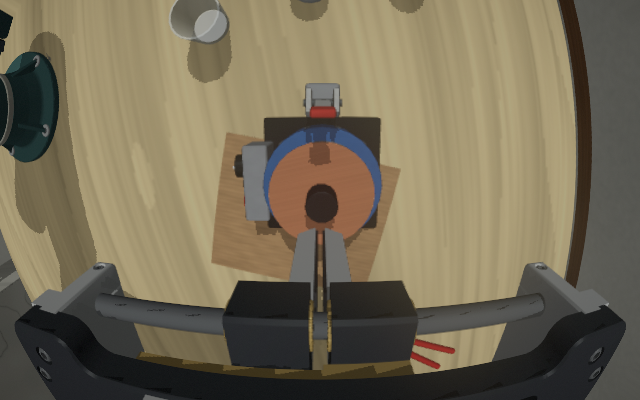

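The wrist view confirms the cover is seated (disc at (320,190)). The red lever end at (322,110) lies in the tool's x–z plane. Next, go over and behind the lever.

Call:
arm_command(
  targets=[0, 0, 0, 20, 0, 0, 1, 0, 0, 0, 55, 0, 0, 1, 0, 0, 0, 90, 0, 0, 1, 0, 0, 0, 112, 0, 0, 1, 0, 0, 0, 117, 0, 0, 1, 0, 0, 0, 117, 0, 15, 1, 0, 0, 0, 117, 0, 40, 1, 0, 0, 0, 117, 0, 58, 1, 0, 0, 0, 117, 0, 62, 1, 0, 0, 0, 117, 0, 62, 1, 0, 0, 0, 117, 0, 62, 1],
)

```text
time: 14.65
tool_pos: [0.5345, -0.126, 0.166]
ee_rot: [3.141, 0.0, 1.383]
wrist_force: [0.1, 0.1, 1.3]
width: 0.0005
finger_force: 0.0
```

```bash
python3 st.py; python3 - <<'E'
from h import *
s=snap('side'); save(dict(color=cv2.resize(s['color'][20:200,260:460],None,fx=3,fy=3)),'g.png')
E
```

```text
{'time': np.float64(14.65), 'tool_pos': array([ 0.5345, -0.126 ,  0.166 ]), 'ee_rot': array([3.1406e+00, 3.0000e-04, 1.3827e+00]), 'wrist_force': array([0.0857, 0.0962, 1.3424]), 'wrist_torque': array([-0.0316,  0.0912, -0.0191]), 'width': np.float64(0.0005), 'joint_positions': array([-3.3470e-01,  9.5600e-02,  1.4397e+00, -1.0000e-04,  1.6053e+00,
       -1.4670e-01])}
```

View pics/g.png

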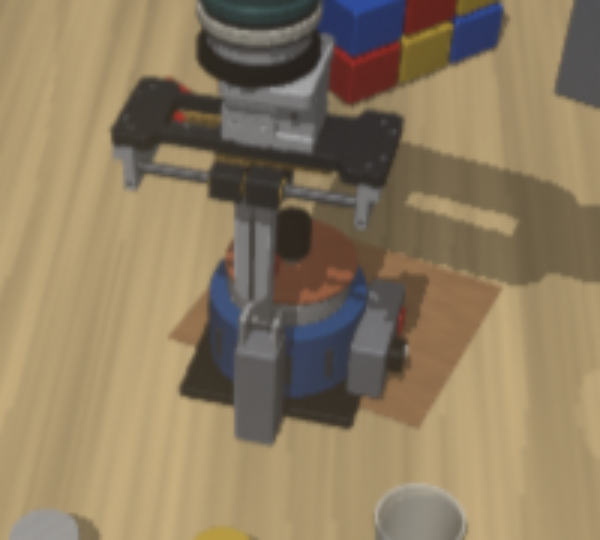

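The closed fingers stand just behind the upright lever, above its hinge head at crop (262,300). Sweep along the lever's arc.

Call:
arm_command(
  targets=[0, 0, 0, -14, 0, 0, 1, 0, 0, 0, -23, 0, 0, 1, 0, 0, 0, -32, 0, 2, 1, 0, 0, 0, -40, 0, 5, 1, 0, 0, 0, -46, 0, 8, 1, 0, 0, 0, -51, 0, 12, 1, 0, 0, 0, -56, 0, 17, 1, 0, 0, 0, -60, 0, 22, 1, 0, 0, 0, -63, 0, 28, 1, 0, 0, 0, -65, 0, 34, 1, 0, 0, 0, -67, 0, 40, 1, 0, 0, 0, -68, 0, 44, 1, 0, 0, 0, -68, 0, 47, 1, 0, 0, 0, -68, 0, 49, 1, 0, 0, 0, -68, 0, 49, 1],
)

```text
time: 16.2
tool_pos: [0.5215, -0.1921, 0.1181]
ee_rot: [3.141, 0.001, 1.384]
wrist_force: [-3.0, 0.8, 6.8]
width: 0.0009
finger_force: 3.3
```

```bash
python3 st.py
```

```text
{'time': np.float64(16.2), 'tool_pos': array([ 0.5215, -0.1921,  0.1181]), 'ee_rot': array([3.1413e+00, 6.0000e-04, 1.3839e+00]), 'wrist_force': array([-3.0287,  0.8311,  6.7904]), 'wrist_torque': array([-0.0095,  0.5972, -0.0585]), 'width': np.float64(0.0009), 'joint_positions': array([-4.5460e-01,  1.3280e-01,  1.4949e+00, -5.0000e-04,  1.5135e+00,
       -2.6760e-01])}
```

Call:
arm_command(
  targets=[0, 0, 0, 0, 0, 2, 1, 0, 0, 0, 0, 0, 3, 1, 0, 0, 0, 0, 0, 3, 1, 0, 0, 0, 0, 0, 0, 1, 0, 0, 0, 0, 0, -10, 1, 0, 0, 0, 0, 0, -40, 1, 0, 0, 0, 0, 0, -80, 1, 0, 0, 0, 0, 0, -110, 1, 0, 0, 0, 40, 0, -120, 1, 0, 0, 0, 80, 0, -120, 1, 0, 0, 0, 110, 0, -120, 1, 0, 0, 0, 120, 0, -120, 1, 0, 0, 0, 120, 0, -120, 1],
)

```text
time: 17.5
tool_pos: [0.5441, -0.0731, 0.2362]
ee_rot: [-3.141, 0.0, 1.386]
wrist_force: [0.7, -0.2, -0.4]
width: 0.0002
finger_force: 0.0
```

```bash
python3 st.py; python3 - <<'E'
from h import *
t=snap('top'); s=snap('side')
for k in(t,s):
    P=cloud(k); hsv=cv2.cvtColor(k['color'],cv2.COLOR_RGB2HSV); H,S=hsv[...,0],hsv[...,1]
    d=np.hypot(P[...,0]-.513,P[...,1]+.24)
    m=((H<5)|(H>172))&(S>170)&(d<.06)&(P[...,2]>.1); print('red',m.sum(),np.median(P[m],0) if m.any() else 0)
    m=(H<14)&(S>120)&(d<.055)&(abs(P[...,2]-.108)<.006); q=P[m]; A=np.c_[q[:,:2]-[.513,-.24],np.ones(len(q))]; print(len(q),np.linalg.lstsq(A,q[:,2],rcond=None)[0])
a=cv2.resize(t['color'][160:270,400:530],(520,440)); b=cv2.resize(s['color'][80:190,315:385],(280,440))
save(dict(color=np.hstack([a,b])),'z.png')
E
```

```text
{'time': np.float64(17.5), 'tool_pos': array([ 0.5441, -0.0731,  0.2362]), 'ee_rot': array([-3.1410e+00,  1.0000e-04,  1.3863e+00]), 'wrist_force': array([ 0.7042, -0.1825, -0.3901]), 'wrist_torque': array([-0.0489,  0.1179,  0.0198]), 'width': np.float64(0.0002), 'joint_positions': array([-2.3670e-01,  8.1500e-02,  1.3165e+00, -2.0000e-04,  1.7442e+00,
       -5.2300e-02])}
red 77 [ 0.51920294 -0.20374449  0.11773275]
1568 [-0.00059164  0.0029199   0.10598265]
red 1 [ 0.5158708  -0.20528321  0.11818508]
583 [-0.00197215 -0.0018957   0.10777072]
```

View pics/z.png

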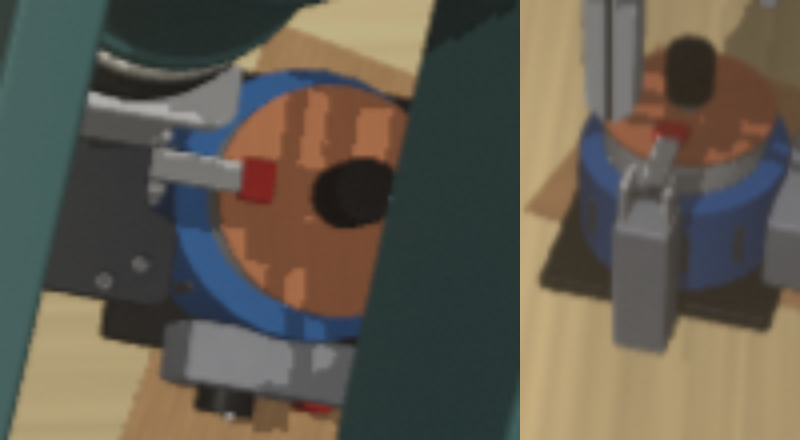

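The lever lies on the level cover, with its red end at crop (258,180) beside the knob at (352,192) and its top at z 0.1177, which is the level position. The robot touches nothing, so I'm handing in.

```bash
python3 -c "
from bench import robot
print(robot.close_job())"
```

```text
the job is handed in; nothing more can be done
None
```

The cover sits level and fully home in the rim's notches, the red-tipped lever is down on it, the spool, cup and tin were never touched, and the job was handed in at about 18 s.

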